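# Load a cigar press and wind it home

## Task

Lay every brown cigar that is lying on the worktop into the wooden tray of the press, flat down in a groove of its own. Then wind the red-handled crank clockwise, about two full turns, until the tray has run fully home under the press head, and only then push the red-knobbed lever all the way over, away from you, to lower the plate. Leave the metal cigar tube and the other things on the table where they are.

Things in the scene. Friction and masses are not known exactly. Their poses are not given: they have to be found in the camera images.
- cigar_1: a brown box-pressed cigar, a stiff bar 120 mm long and 24 x 24 mm square with rounded edges, with a gold and red paper band nearer one end, 30 g; lies flat on the worktop at the start. Origin at its centre (12 mm above what it lies on); x along its length. None if absent: two to four of the four are there
- cigar_2: a brown box-pressed cigar, a stiff bar 120 mm long and 24 x 24 mm square with rounded edges, with a gold and red paper band nearer one end, 30 g; lies flat on the worktop at the start. Origin at its centre (12 mm above what it lies on); x along its length. None if absent: two to four of the four are there
- cigar_3: a brown box-pressed cigar, a stiff bar 120 mm long and 24 x 24 mm square with rounded edges, with a gold and red paper band nearer one end, 30 g; lies flat on the worktop at the start. Origin at its centre (12 mm above what it lies on); x along its length. None if absent: two to four of the four are there
- cigar_4: a brown box-pressed cigar, a stiff bar 120 mm long and 24 x 24 mm square with rounded edges, with a gold and red paper band nearer one end, 30 g; lies flat on the worktop at the start. Origin at its centre (12 mm above what it lies on); x along its length. None if absent: two to four of the four are there
- tube: a shiny metal cigar tube, 120 mm long, 24 mm round, lying among the cigars; not to be used, leave it alone. Origin at its centre, x along its length
- tray: pale wooden tray, 220 (x) x 170 (y) x 16 mm, top 38 mm above the worktop; slides along its +y, 210 mm for two crank turns. Four grooves along y, side by side 52 mm apart, 29 mm wide, 128 long, 8 deep; seated cigars stand 16 mm proud, 28 mm apart, so hold them by the upper half and open the fingers little between them. Origin: centre of underside
- pocket_1 (a point): where the centre of a cigar lies when it is seated in groove 1 (12 mm above the groove's floor, 42 mm above the worktop); the groove runs along this point's y; moves with the tray. Either end of the cigar may point either way
- pocket_2 (a point): where the centre of a cigar lies when it is seated in groove 2 (12 mm above the groove's floor, 42 mm above the worktop); the groove runs along this point's y; moves with the tray. Either end of the cigar may point either way
- pocket_3 (a point): where the centre of a cigar lies when it is seated in groove 3 (12 mm above the groove's floor, 42 mm above the worktop); the groove runs along this point's y; moves with the tray. Either end of the cigar may point either way
- pocket_4 (a point): where the centre of a cigar lies when it is seated in groove 4 (12 mm above the groove's floor, 42 mm above the worktop); the groove runs along this point's y; moves with the tray. Either end of the cigar may point either way
- crank (a joint): turning angle of the crank, rad: 0 to 0.6 at the start (tray out, clear of the press head), grows when turned CLOCKWISE seen from above, stops at 12.57 (two turns) with the tray fully home under the head. Turns easily (under 0.2 N m) and stays where it is left
- crank_grip (a point): middle of the crank's red upright flat handle, 120 mm above the worktop, 65 mm from the axis; x points radially outward. The handle is fixed to the arm (no swivel: the hand must turn with it and regrasp), 18 mm thick along its travel, 30 mm radially, from 85 to 147 mm above the worktop
- crank_axis (a point): point on the crank's vertical axis, at the height of crank_grip, at the right-hand end of the green press base; its y is the direction in which the tray runs home, its x points away from the robot across the press
- lever (a joint): swing of the press lever, rad: 0 leaning to the robot's side (plate raised), 1.0 leaning to the far side (plate lowered onto the cigars); stays where it is left, a push of under 4 N at the knob moves it
- lever_tip (a point): centre of the red knob, 26 mm in diameter, on the 100 mm steel lever on top of the press head. The lever swings about a level axis (along crank_axis y): knob at lever 0 is 48 mm to the robot's side of the pivot and 88 mm above it (240 mm above the worktop), at 1.0 it is 48 mm beyond it, along crank_axis x. The lever's block reaches 155 mm above the worktop
- lighter: steel lighter 36 x 76 x 14 mm; a bystander, leave it alone. Origin at the centre of its underside
- cutter: dark flat cigar cutter 90 x 40 x 9 mm; a bystander, leave it alone. Origin at the centre of its underside
- tumbler: amber glass tumbler, 76 mm across, 85 mm high; a bystander, leave it alone. Origin at the centre of its underside
Mind the look-alikes: they are no part of the job. What is shaped like the cigar_2 but pink is not meant. What is shaped like the cigar_1 but pink is not meant.

How it is judged:
On the way, in this order (a step that is already met when the one before it is completed fails the run):
1. every cigar lies seated in a groove of the tray ((distance between cigar_1 and pocket_1 below 0.008 m or distance between cigar_1 and pocket_2 below 0.008 m or distance between cigar_1 and pocket_3 below 0.008 m or distance between cigar_1 and pocket_4 below 0.008 m) and (distance between cigar_2 and pocket_1 below 0.008 m or distance between cigar_2 and pocket_2 below 0.008 m or distance between cigar_2 and pocket_3 below 0.008 m or distance between cigar_2 and pocket_4 below 0.008 m) and (distance between cigar_3 and pocket_1 below 0.008 m or distance between cigar_3 and pocket_2 below 0.008 m or distance between cigar_3 and pocket_3 below 0.008 m or distance between cigar_3 and pocket_4 below 0.008 m) and (distance between cigar_4 and pocket_1 below 0.008 m or distance between cigar_4 and pocket_2 below 0.008 m or distance between cigar_4 and pocket_3 below 0.008 m or distance between cigar_4 and pocket_4 below 0.008 m)), for 0.2 s.
2. the tray is wound fully home, the cigars still in their grooves and the lever still up (all of step 1 and value of joint crank above 12.2 rad and value of joint lever below 0.3 rad), for 0.2 s.
At the end, for the whole second after the job is handed in: Every cigar's centre is within 8 mm of the seated point of a groove, the crank is within 0.37 rad of its stop (12.57) so that the tray is home, and the lever is over to more than 0.85 rad of its 1.0 (all of step 1 and value of joint crank above 12.2 rad and value of joint lever above 0.85 rad); the robot touches nothing.
It fails at once if the lever is thrown before the tray is home (value of joint lever above 0.5 rad and value of joint crank below 11.8 rad).
It fails at once if the metal tube or another bystander is moved more than 50 mm (distance of any of tube, lighter, cutter, tumbler from where it was at the start of the episode above 0.05 m).
It fails at once if the tumbler is tipped over (angle between tumbler's own z axis and vertical above 0.6 rad).
Of cigar_1, cigar_2, cigar_3, cigar_4 only 2 to 4 are there at a start; the rules pass over those that are not, and their reading is None.
At some moment in a run one of cigar_1, cigar_2, cigar_3, cigar_4 may be knocked a few centimetres aside while the robot is not near it.
Once in a run the grip may slacken for a moment while it holds something.
It also fails if it takes over 210 s, if anything falls off the work surface, if the arm or the gripper's body presses on something with over 40 N, if the wrist force passes 120 N, or if a joint passes its speed limit or range.

## Robot

A 6-joint arm with a two-finger parallel gripper is mounted at the origin on the work surface. World frame = base frame: x ahead of the robot, y to its left, z up, the work surface at z = 0. Lengths are in m, angles in rad, forces in N, time in s.
With the tool pointing down it reaches from about 0.425 to 0.95 m from the base axis. Payload 3.5 kg.
Tool frame: the origin (TCP) lies on the centre line of the jaws, within the pads' length; the fingertips stand 19 mm ahead of it and the grasp point (between the pads) is the TCP; z points along the fingers, y is the line along which they close (so a half turn about z gives the same grasp; the last joint's range is limited). The gripper opens to 85 mm and grips with 20 to 120 N. Pads are 22 mm wide; open, the fingers measure 114 mm over their backs; the gripper's body (76 mm by 85 mm) begins 54 mm behind the grasp point. The pads swing forward as they close: fully open they stand 13 mm farther back than shut.
Start: joints at [1.006, 0.286, 1.577, -0, 1.279, -0.15], TCP at [0.272, 0.618, 0.25] pointing down, gripper open.
Joint ranges: [-2.77, 2.77], [-0.9, 2.22], [0.21, 2.48], [-1.53, 4.67], [0.24, 2.81], [-2.84, 2.84]. Speed limits (rad/s): [2.79, 2.79, 3.14, 3.14, 3.14, 3.14].

## Interface

Orientations are given as a unit quaternion [x, y, z, w].
In Python, from plant import ctrl, imaging gives the robot as it stands. The module is installed in compiled form; this text tells all that it offers.
- The arm moves only by the shell command python3 -m handwheel 'ROWS' [OPENING] [FORCE]. ROWS is JSON, one flat list of numbers, 6 for each row, row after row: the shift along the world's x, y, z in units of 150 mm (1.0 is 150 mm), then the turn, a rotation vector about the world's x, y, z in units of 90 degrees (1.0 is 90 degrees). In form: [tx, ty, tz, rx, ry, rz, tx, ty, tz, rx, ry, rz, ...]. A call has 1 to 5 rows; each row shifts and turns the commanded pose from where the row before left it; what a row does not reach is not made up. A row lasts 1/12 s, in which the tool goes at most 41.7 mm and 7.16 degrees, less where a joint would pass 70% of its speed; a pose out of reach is approached as far as the arm can. A call with a number of a shift or a turn outside -1 to 1 is refused whole. A call with a gripper value outside its range is refused whole. OPENING is the opening, from 0 (shut) to 1 (fully open), set as the call begins (- or left out, the last holds). The fingers move at their own pace and stop on an object; FORCE is the grip in N (left out, the last holds). Time passes only in rows, so rows that do not move let the fingers close. It gives the time, the measured TCP pose, the force, the opening and the grip force at its end, in the units of the state.
- ctrl.get_state(): the state, without advancing time (a new reading comes with each control period).
- imaging.read_camera(name): name is "scene" or "top" or "wrist"; returns (picture, depth): 420x560x3 uint8, blue, green, red; 420x560 float32, m along the optical axis (not along the pixel's ray), 0 where there is no reading.
- imaging.get_calibration(name): a dict with "fovy" (degrees; the focal length in pixels is half the picture's height over the tangent of half this angle, whatever the lens; pixels are square), "cx", "cy" (the principal point, pixels), "distortion" ([k1, k2, p1, p2, k3] as OpenCV has them; the pictures are not rectified), "R" (3x3) and "t" (3): a world point X has camera coordinates R X + t. Camera axes: x right, y down, z forward; pixel columns grow to the right and rows downward; lengths in m; the calibration is good to about 2 mm. A picture is of the moment at which its call begins: read the wrist's pose just before it. get_calibration takes no time and is no camera call; for the wrist camera it gives the pose at the moment of the call.
- ctrl.sign_off(): hands the job in; it is judged then, once.
The state is a dict: "time": time; "qpos": joint angles; "dq": joint speeds; "joint_efforts": joint torques, N m; "eef_pos": TCP position; "tcp_rot": TCP orientation; "contact_force": force on the tool from outside, world axes, zero at the start; "wrist_torque": the same for the moment, N m; "opening": opening from 0.0 (shut) to 1.0 (fully open); "finger_force": force on a finger pad.
Only numpy, scipy, OpenCV 4.12 (cv2) and the standard library are available. Lean on these libraries where they do the work, as an engineer would, in place of code of your own. Each camera call takes 0.05 s, during which the arm holds its last target. There are 200 camera calls.

## Working session

There is one attempt and no reset: what is moved stays moved. The work goes in short steps, Python scripts to look and compute and a shell command to move; the robot and the scene stay as the last step left them, time stands still between calls to the robot, and variables do not carry over. Pictures are saved under pics/ and viewed, at most 17 in all, crops included, and the job is handed in when it is done.

```bash
mkdir -p pics; ls
cat > h.py <<'E'
import numpy as np, cv2
from plant import ctrl, imaging
def K(c):
    f=210/np.tan(np.radians(c["fovy"])/2); return np.array([[f,0,c["cx"]],[0,f,c["cy"]],[0,0,1]])
def snap(n):
    c=imaging.get_calibration(n); p,d=imaging.read_camera(n); return c,p,d
def world(c,uv,z=None,d=None):
    """pixels -> world, on plane z or with depth image d"""
    uv=np.array(uv,float).reshape(-1,1,2); R=np.array(c["R"]);t=np.array(c["t"])
    n=cv2.undistortPoints(uv,K(c),np.array(c["distortion"]))[:,0]
    r=np.c_[n,np.ones(len(n))]; 
    if d is not None:
        dd=np.array([d[int(round(v)),int(round(u))] for u,v in uv[:,0]]); return (r*dd[:,None]-t)@R
    o=-R.T@t; w=r@R; return o+w*((z-o[2])/w[:,2])[:,None]
def pix(c,X):
    return cv2.projectPoints(np.array(X,float).reshape(-1,1,3),cv2.Rodrigues(np.array(c["R"]))[0],np.array(c["t"],float),K(c),np.array(c["distortion"]))[0][:,0]
E
python3 - <<'E'
from h import *
for n in("top","scene"):
    c,p,d=snap(n); cv2.imwrite(f"pics/{n}0.png",cv2.resize(p,(800,600))); np.savez(f"{n}0",p=p,d=d); print(n,c["fovy"],c["t"],c["distortion"])
s=ctrl.get_state();print(s["eef_pos"],s["tcp_rot"],s["time"])
E
```

```text
pics
top 53.48431706765202 [-0.10293135  0.53347631  1.10743427] [-0.07375778  0.          0.          0.          0.        ]
scene 44.447876470972844 [-0.21543307 -0.32270254  1.87773951] [-0.16575631  0.          0.          0.          0.        ]
[0.27170052 0.61728977 0.24905549] [ 2.05920990e-01  9.78568017e-01 -1.01431373e-03 -3.92200939e-04] 0.1
```

View pics/top0.png

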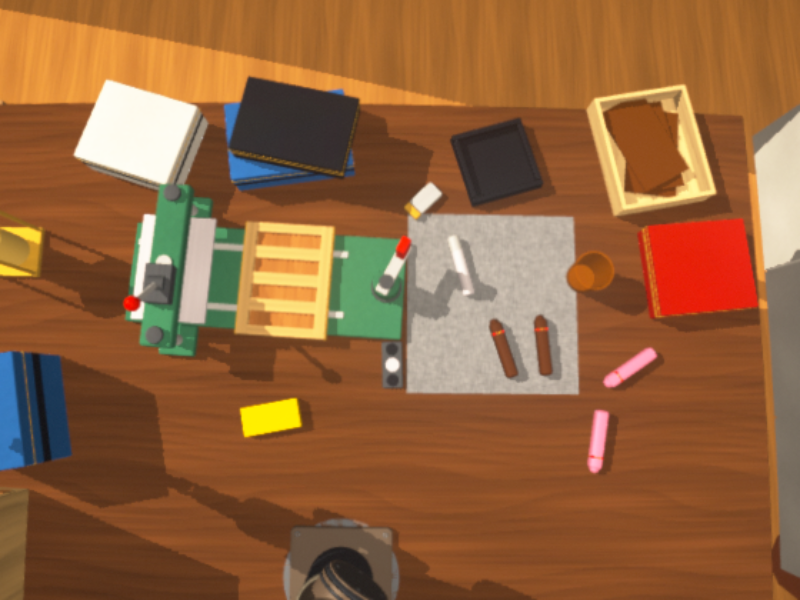

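View pics/scene0.png

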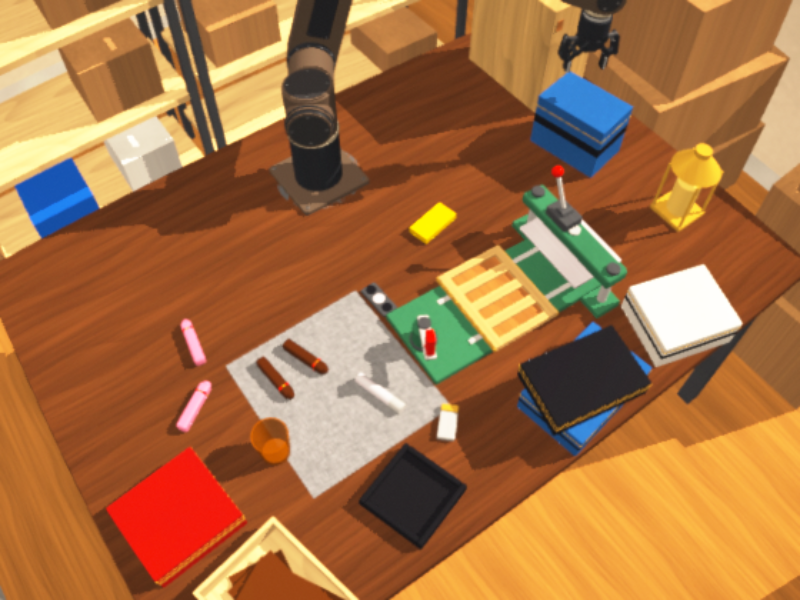

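Top view at 800x600. Two brown cigars lie on the grey mat at (503,348) and (543,345). Things that could be mistaken for them:
- metal tube at (460,265)
- pink look-alikes at (630,368) and (598,440)
- brown leaves in the box at (645,145)

I choose the two brown banded ones and check them in a crop.

Run:
```python
from h import *
z=np.load("top0.npz");p=z["p"];d=z["d"]
a=cv2.resize(p[145:275,255:415],(800,650),interpolation=cv2.INTER_CUBIC)[:600]
b=cv2.resize(p[145:245,160:293],(798,600),interpolation=cv2.INTER_CUBIC)
cv2.imwrite("pics/cropA.png",a);cv2.imwrite("pics/cropB.png",b)
```

```text
(no output)
```

View pics/cropA.png

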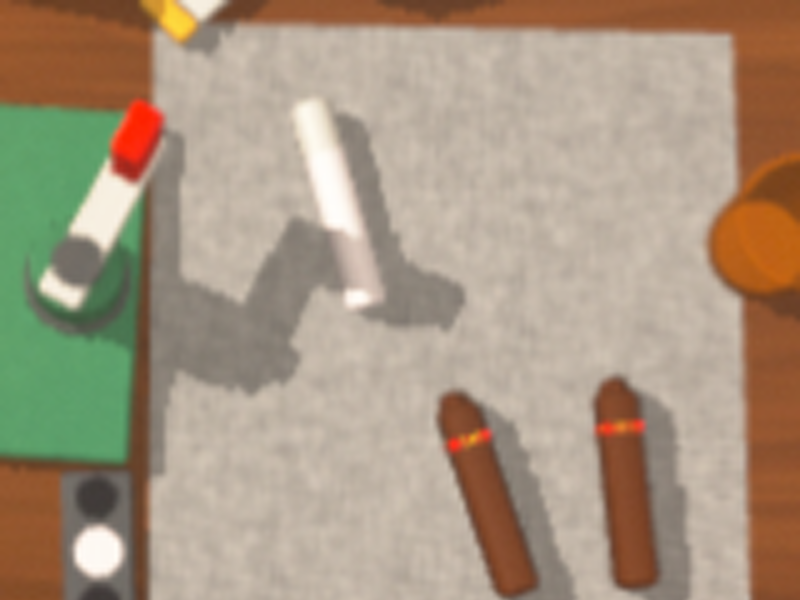

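View pics/cropB.png

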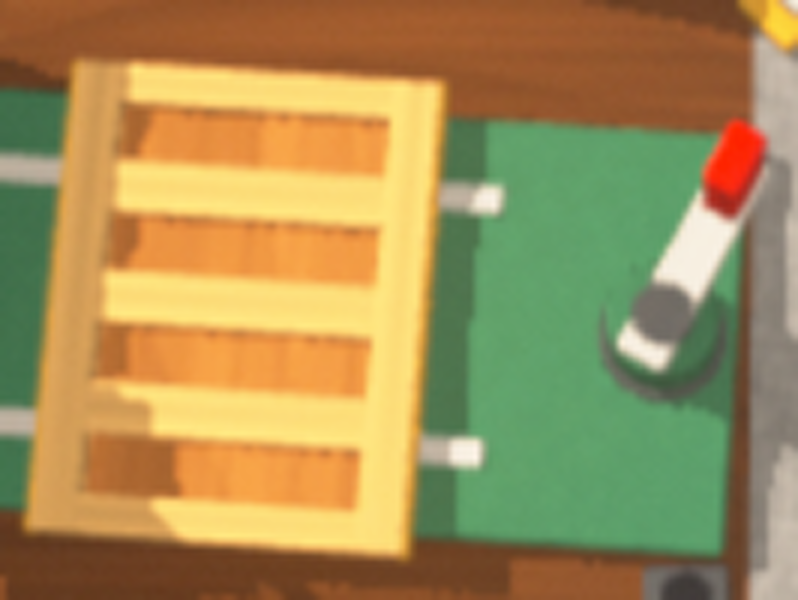

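Crop A confirms two brown banded cigars. In A's pixels, cigar A runs (455,395) to (517,592) and cigar B runs (613,380) to (636,587). Crop B shows the tray's top corners at (75,60), (445,80), (410,555) and (28,527), the crank hub at (663,312) and the red handle at about (737,165).

Run:
```python
from h import *
np.set_printoptions(precision=4,suppress=True)
z=np.load("top0.npz");p=z["p"];d=z["d"]
c=imaging.get_calibration("top")
def A(*q): return [((x+.5)/5-.5+255,(y+.5)/5-.5+145) for x,y in q]
def B(*q): return [((x+.5)/6-.5+160,(y+.5)/6-.5+145) for x,y in q]
def rect(hue,zt,box):
    pass
for n,q in(("A",A((455,395),(517,592))),("B",A((613,380),(636,587)))):
    w=world(c,q,.018);v=w[0]-w[1];print(n,w.mean(0),np.linalg.norm(v),"ang",np.degrees(np.arctan2(v[1],v[0])),world(c,np.mean(q,0),d=d))
# refine cigars by colour+depth
hsv=cv2.cvtColor(p,cv2.COLOR_BGR2HSV)
m=((p[:,:,2]<150)&(hsv[:,:,1]>110)).astype(np.uint8); m[:216]=0;m[:,:288]=0;m[268:]=0;m[:,400:]=0
n,l,st,ce=cv2.connectedComponentsWithStats(m)
for i in range(1,n):
    if st[i,4]>60:
        v,u=np.nonzero(l==i);w=world(c,np.c_[u,v],.018)[:,:2];r=cv2.minAreaRect((w*1000).astype(np.float32));print(st[i,4],r)
w=world(c,B((75,60),(445,80),(410,555),(28,527)),.038);print("tray",w,w.mean(0))
e=[w[0]-w[1],w[3]-w[2],w[0]-w[3],w[1]-w[2]];print([(np.linalg.norm(k),np.degrees(np.arctan2(k[1],k[0]))) for k in e])
# crank: red handle pixels with height from depth
m=(hsv[:,:,1]>180)&((hsv[:,:,0]<6)|(hsv[:,:,0]>174));
v,u=np.nonzero(m);k=(u>270)&(u<295)&(v>160)&(v<190);w=world(c,np.c_[u,v][k],d=d)
t=w[w[:,2]>.14];print("handle",len(w),len(t),t.mean(0),cv2.minAreaRect((t[:,:2]*1000).astype(np.float32)))
h=B((663,312));print("hub",world(c,h,d=d))
k=(u<110)&(v>190)&(v<225);w=world(c,np.c_[u,v][k],d=d);print("knob",w.mean(0),w[:,2].max())
# green base right edge / press head info
for q in ((150,200),(165,150),(200,215)):pass
print("head",world(c,[(121,150),(108,235),(120,190),(112,198),(270,180)],d=d))
```

```text
A [ 0.4384 -0.307   0.018 ] 0.11426214787110779 ang 16.99448846419434 [[ 0.4376 -0.3053  0.0265]]
B [ 0.4448 -0.3852  0.018 ] 0.11603987453770687 ang 5.199980631378065 [[ 0.4441 -0.3839  0.0226]]
248 ((423.538818359375, -311.64666748046875), (84.71308898925781, 23.128215789794922), 18.07106590270996)
254 ((429.37738037109375, -386.91046142578125), (85.135009765625, 24.275230407714844), 6.394284248352051)
tray [[0.6796 0.1992 0.038 ]
 [0.672  0.0253 0.038 ]
 [0.45   0.0355 0.038 ]
 [0.4603 0.2102 0.038 ]] [0.5655 0.1175 0.038 ]
[(np.float64(0.17401129036696097), np.float64(87.49531417170657)), (np.float64(0.17501794958253483), np.float64(86.62603630977581)), (np.float64(0.2195612573610186), np.float64(-2.866285657382276)), (np.float64(0.22221247189068008), np.float64(-2.6076033720221203))]
handle 96 72 [ 0.6114 -0.1074  0.1472] ((612.5580444335938, -108.07710266113281), (16.024749755859375, 30.30933380126953), 64.89795684814453)
hub [[ 0.555  -0.0781  0.0876]]
knob [0.4875 0.325  0.2491] 1.1739513966132493
head [[ 0.6665  0.3122  0.1269]
 [ 0.4437  0.3264  0.1382]
 [ 0.5558  0.2978  0.1528]
 [ 0.5335  0.3124  0.1638]
 [ 0.6141 -0.077   0.0196]]
```

```bash
python3 -m handwheel '[0.2,-0.15,0.1,0,0,-0.0616,0.2,-0.15,0.1,0,0,-0.0616,0.2,-0.15,0.1,0,0,-0.0616,0.2,-0.15,0.1,0,0,-0.0616,0.2,-0.15,0.1,0,0,-0.0616]' 1 40
python3 -m handwheel '[0.04,-0.27,0,0,0,-0.0616,0.04,-0.27,0,0,0,-0.0616,0.04,-0.27,0,0,0,-0.0616,0.04,-0.27,0,0,0,-0.0616,0.04,-0.27,0,0,0,-0.0616]'
python3 -m handwheel '[0,-0.27,0,0,0,-0.0616,0,-0.27,0,0,0,-0.0616,0,-0.27,0,0,0,-0.0616,0,-0.27,0,0,0,-0.0616,0,-0.27,0,0,0,-0.0616]'
python3 -m handwheel '[0,-0.27,0,0,0,-0.0616,0,-0.27,0,0,0,-0.0616,0,-0.27,0,0,0,-0.0616,0,-0.27,0,0,0,-0.0616,0,-0.27,0,0,0,-0.0616]'
python3 -m handwheel '[0,-0.27,0,0,0,-0.0616,0,-0.27,0,0,0,-0.0616,0,-0.27,0,0,0,-0.0616,0,-0.27,0,0,0,-0.0616,0,-0.27,0,0,0,-0.0616]'
cat >> h.py <<'E'
def yaw(s):
    from scipy.spatial.transform import Rotation as Ro
    y=Ro.from_quat(s["tcp_rot"]).as_matrix(); return np.degrees(np.arctan2(y[1,1],y[0,1])), y[:,2]
def st():
    s=ctrl.get_state();print("t",round(s["time"],1),"pos",np.round(s["eef_pos"],4),"yaw %.1f"%yaw(s)[0],np.round(yaw(s)[1],3),"q",np.round(s["qpos"],2),"F",np.round(s["contact_force"],1),"op %.3f ff %.1f"%(s["opening"],s["finger_force"]));return s
E
python3 - <<'E'
from h import *
st();c,p,d=snap("wrist");np.savez("w1",p=p,d=d);cv2.imwrite("pics/w1.png",cv2.resize(p,(800,600)));import pickle;pickle.dump(c,open("w1.pkl","wb"))
E
```

```text
time: 0.52
eef_pos: [0.4228, 0.504, 0.3253]
tcp_rot: [0.436, 0.9, -0.001, -0.0]
contact_force: [-0.0, 1.0, -0.5]
opening: 0.996
finger_force: 0.0
time: 0.93
eef_pos: [0.4517, 0.3008, 0.3247]
tcp_rot: [0.639, 0.769, -0.0, -0.0]
contact_force: [1.1, -0.2, 0.1]
opening: 1.001
finger_force: 0.0
time: 1.35
eef_pos: [0.4512, 0.0985, 0.3249]
tcp_rot: [0.805, 0.594, -0.0, -0.0]
contact_force: [0.9, 1.0, 0.1]
opening: 0.997
finger_force: 0.0
time: 1.77
eef_pos: [0.4513, -0.104, 0.3251]
tcp_rot: [0.924, 0.383, 0.0, -0.0]
contact_force: [0.7, -0.6, 1.1]
opening: 0.999
finger_force: 0.0
time: 2.18
eef_pos: [0.4513, -0.3067, 0.3248]
tcp_rot: [0.989, 0.151, -0.0, -0.0]
contact_force: [1.4, 1.0, 1.1]
opening: 0.998
finger_force: 0.0
t 2.2 pos [ 0.4513 -0.3067  0.3248] yaw -72.7 [-0.     0.001 -1.   ] q [-0.78 -0.05  1.81  0.    1.38  0.49] F [1.4 1.  1.1] op 0.998 ff 0.0
```

View pics/w1.png

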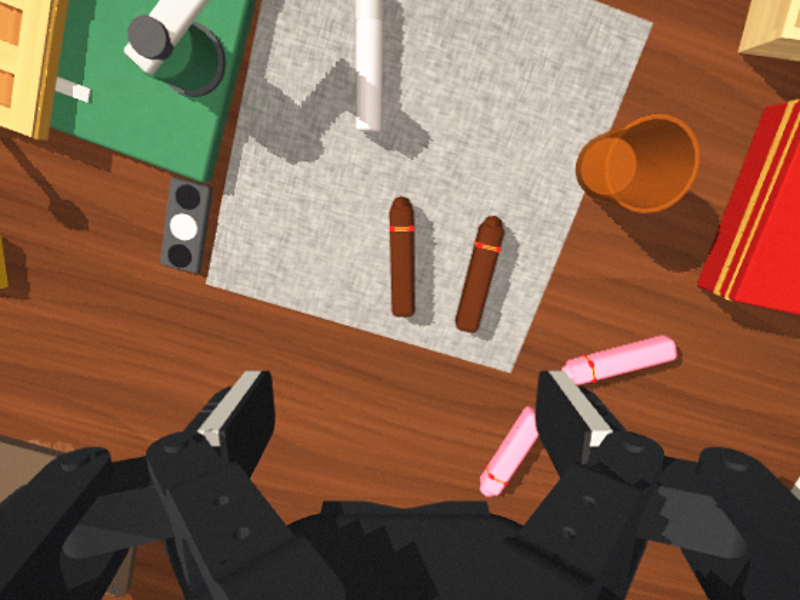

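The wrist view shows both cigars untouched: A runs (401,197) to (403,317), and B runs (493,216) to (467,331).

Run:
```python
from h import *
import pickle
c=pickle.load(open("w1.pkl","rb"));s=.7
for n,q in(("A",[(401,197),(403,317)]),("B",[(493,216),(467,331)])):
    w=world(c,np.array(q)*s,.015);v=w[0]-w[1];print(n,w.mean(0),np.linalg.norm(v),np.degrees(np.arctan2(v[1],v[0])))
z=np.load("w1.npz");print(world(c,np.array([(403,275),(480,285)])*s,d=z["d"]))
p=z["p"];hsv=cv2.cvtColor(p,cv2.COLOR_BGR2HSV);m=((hsv[:,:,1]>110)).astype(np.uint8);b=np.zeros_like(m);b[132:236,262:362]=1;m&=b
m[150:180,235:262]=0
n,l,stt,ce=cv2.connectedComponentsWithStats(m)
for i in range(1,n):
    if stt[i,4]>300:
        v,u=np.nonzero(l==i);w=world(c,np.c_[u,v],.018)[:,:2];print(stt[i],cv2.minAreaRect((w*1000).astype(np.float32)))
```

```text
A [ 0.43811669 -0.30775224  0.015     ] 0.12055856832872451 18.20619306913621
B [ 0.44545044 -0.38681686  0.015     ] 0.11973856557494729 7.4339003984809
[[ 0.42511181 -0.31284334  0.02425324]
 [ 0.43803694 -0.38848474  0.02367181]]
[ 272  138   18   84 1323] ((438.9305114746094, -306.38446044921875), (118.25202178955078, 23.471736907958984), 17.643667221069336)
[ 319  151   34   82 1380] ((446.2687072753906, -385.96697998046875), (119.22139739990234, 27.06309700012207), 5.928430557250977)
```

```bash
python3 -m handwheel '[-0.0877,0,-0.25,0,0,0,0,0,-0.25,0,0,0,0,0,-0.25,0,0,0,0,0,-0.25,0,0,0,0,0,-0.25,0,0,0]' 0.6 40
python3 -m handwheel '[0,0,-0.25,0,0,0,0,0,-0.25,0,0,0,0,0,-0.12,0,0,0,0,0,-0.1,0,0,0,0,0,0,0,0,0]'
python3 -m handwheel '[0,0,0,0,0,0,0,0,0,0,0,0,0,0,0,0,0,0,0,0,0,0,0,0,0,0,0,0,0,0]' 0 40
python3 -c "
from h import *
st()"
```

```text
time: 2.65
eef_pos: [0.4383, -0.3044, 0.1359]
tcp_rot: [0.988, 0.153, -0.0, -0.0]
contact_force: [0.9, -0.4, -0.2]
opening: 0.598
finger_force: 0.0
time: 3.07
eef_pos: [0.4363, -0.3022, 0.0255]
tcp_rot: [0.988, 0.153, -0.003, -0.004]
contact_force: [-1.4, 1.0, -0.1]
opening: 0.601
finger_force: 0.0
time: 3.48
eef_pos: [0.4397, -0.3055, 0.0314]
tcp_rot: [0.988, 0.153, 0.001, 0.001]
contact_force: [-0.0, -0.2, 2.9]
opening: 0.26
finger_force: 42.5
t 3.5 pos [ 0.4397 -0.3055  0.0314] yaw -72.4 [ 0.002 -0.002 -1.   ] q [-0.8   0.27  2.05  0.    0.82  0.47] F [-0.  -0.2  2.9] op 0.260 ff 42.5
```

```bash
python3 -m handwheel '[0,0,0.1,0,0,0,0,0,0.25,0,0,0,0,0,0.27,0,0,0,0,0,0.27,0,0,0,0,0,0.27,0,0,0]'
python3 -m handwheel '[0.1132,0.2329,0.04,0,0,0.0644,0.1132,0.2329,0.04,0,0,0.0644,0.1132,0.2329,0.04,0,0,0.0644,0.1132,0.2329,0.04,0,0,0.0644,0.1132,0.2329,0.04,0,0,0.0644]'
python3 -m handwheel '[0.1132,0.2329,0,0,0,0.0644,0.1132,0.2329,0,0,0,0.0644,0.1132,0.2329,0,0,0,0.0644,0.1132,0.2329,0,0,0,0.0644,0.1132,0.2329,0,0,0,0.0644]'
python3 -m handwheel '[0.1132,0.2329,0,0,0,0.0644,0.1132,0.2329,0,0,0,0.0644,0,0,0,0,0,0,0,0,0,0,0,0,0,0,0,0,0,0]'
python3 - <<'E'
from h import *
st();c,p,d=snap("wrist");np.savez("w2",p=p,d=d);cv2.imwrite("pics/w2.png",cv2.resize(p,(800,600)));import pickle;pickle.dump(c,open("w2.pkl","wb"))
E
```

```text
time: 3.9
eef_pos: [0.4385, -0.3043, 0.2059]
tcp_rot: [0.988, 0.153, 0.0, 0.0]
contact_force: [1.0, -0.5, -0.2]
opening: 0.264
finger_force: 42.1
time: 4.32
eef_pos: [0.5241, -0.1284, 0.2348]
tcp_rot: [0.918, 0.398, 0.0, 0.001]
contact_force: [-0.3, -0.4, -0.6]
opening: 0.267
finger_force: 42.1
time: 4.73
eef_pos: [0.609, 0.0466, 0.2344]
tcp_rot: [0.789, 0.615, 0.0, 0.0]
contact_force: [-0.5, -0.5, -0.1]
opening: 0.269
finger_force: 42.1
time: 5.15
eef_pos: [0.6423, 0.1145, 0.2337]
tcp_rot: [0.724, 0.69, -0.0, -0.0]
contact_force: [-0.1, 0.8, -0.9]
opening: 0.265
finger_force: 42.1
t 5.2 pos [0.6423 0.1145 0.2337] yaw -2.8 [-0.001 -0.    -1.   ] q [ 0.02  0.25  1.65 -0.    1.24  0.07] F [-0.1  0.8 -0.9] op 0.265 ff 42.1
```

View pics/w2.png

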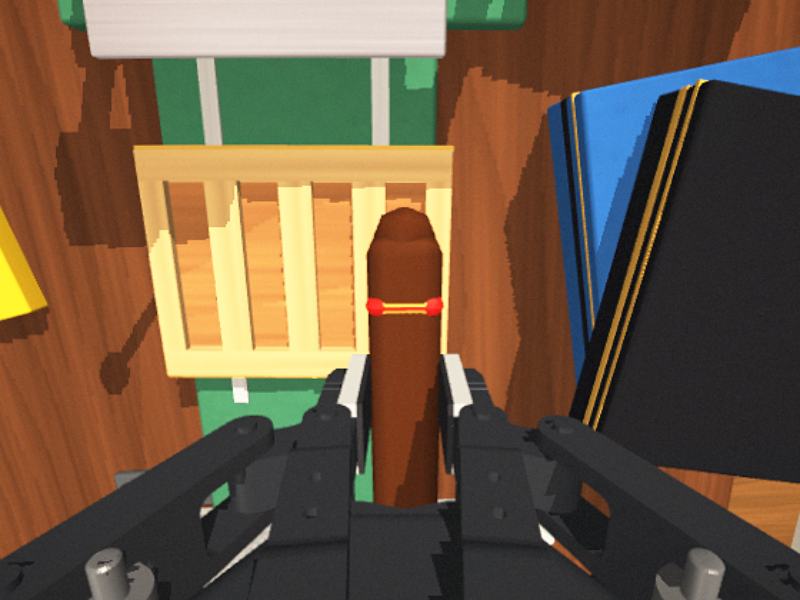

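The cigar is held along the fingers' centre line, over the far groove. The groove edges show in this view: groove 1's left edge is at (163,182), groove 4's right edge is at (427,182), and the groove ends are at rows 182 and 349.

Run:
```python
from h import *
import pickle
np.set_printoptions(precision=4,suppress=True)
c=pickle.load(open("w2.pkl","rb"));s=.7;z=np.load("w2.npz");d=z["d"]
w=world(c,np.array([(163,182),(427,182),(205,182),(238,182),(279,182),(312,182),(352,182),(385,182),(187,349),(220,349),(252,349),(288,349),(320,349)])*s,.038);print(w)
print("outer",world(c,np.array([(134,147),(453,147),(167,375)])*s,.038))
print("cigar",world(c,np.array([(404,208),(373,250),(438,250),(370,315),(441,315),(404,300)])*s,d=d))
```

```text
[[0.4762 0.1867 0.038 ]
 [0.661  0.1772 0.038 ]
 [0.5059 0.1851 0.038 ]
 [0.5291 0.1839 0.038 ]
 [0.5578 0.1824 0.038 ]
 [0.5809 0.1812 0.038 ]
 [0.6088 0.1798 0.038 ]
 [0.6318 0.1786 0.038 ]
 [0.4703 0.0611 0.038 ]
 [0.4961 0.0598 0.038 ]
 [0.5211 0.0587 0.038 ]
 [0.5491 0.0573 0.038 ]
 [0.5739 0.0562 0.038 ]]
outer [[0.4606 0.2109 0.038 ]
 [0.6796 0.1996 0.038 ]
 [0.4502 0.0398 0.038 ]]
cigar [[0.6449 0.1735 0.2158]
 [0.6349 0.1621 0.2241]
 [0.6546 0.1611 0.2239]
 [0.6324 0.141  0.2226]
 [0.6552 0.1395 0.2212]
 [0.6436 0.1468 0.2272]]
```

```bash
python3 -m handwheel '[0.005,0.008,-0.25,0,0,0,0,0,-0.25,0,0,0,0,0,-0.25,0,0,0,0,0,-0.2,0,0,0,0,0,-0.1,0,0,0]'
python3 -m handwheel '[0,0,-0.03,0,0,0,0,0,-0.03,0,0,0,0,0,0,0,0,0,0,0,0,0,0,0,0,0,0,0,0,0]'
python3 -m handwheel '[0,0,-0.015,0,0,0,0,0,-0.015,0,0,0,0,0,0,0,0,0,0,0,0,0,0,0,0,0,0,0,0,0]'
```

```text
time: 5.62
eef_pos: [0.64, 0.1139, 0.0715]
tcp_rot: [0.725, 0.689, -0.003, -0.003]
contact_force: [-0.1, -0.1, -0.9]
opening: 0.272
finger_force: 23.7
time: 6.03
eef_pos: [0.6447, 0.1157, 0.0696]
tcp_rot: [0.724, 0.689, 0.001, 0.001]
contact_force: [-0.3, -0.2, -0.2]
opening: 0.264
finger_force: 45.4
time: 6.45
eef_pos: [0.6433, 0.1157, 0.0627]
tcp_rot: [0.724, 0.69, -0.0, -0.0]
contact_force: [0.7, -0.0, -0.0]
opening: 0.263
finger_force: 45.5
```

```bash
python3 -m handwheel '[0,0,-0.01,0,0,0,0,0,-0.01,0,0,0,0,0,0,0,0,0,0,0,0,0,0,0]'
python3 - <<'E'
from h import *
st();c,p,d=snap("wrist");np.savez("w3",p=p,d=d);cv2.imwrite("pics/w3.png",cv2.resize(p,(800,600)));import pickle;pickle.dump(c,open("w3.pkl","wb"))
E
```

```text
time: 6.78
eef_pos: [0.6437, 0.1157, 0.0614]
tcp_rot: [0.724, 0.69, -0.0, -0.0]
contact_force: [-2.4, -0.6, 6.6]
opening: 0.268
finger_force: 46.3
t 6.8 pos [0.6437 0.1157 0.0614] yaw -2.8 [-0. -0. -1.] q [ 0.02  0.45  1.74 -0.    0.95  0.07] F [-2.4 -0.6  6.6] op 0.268 ff 46.3
```

View pics/w3.png

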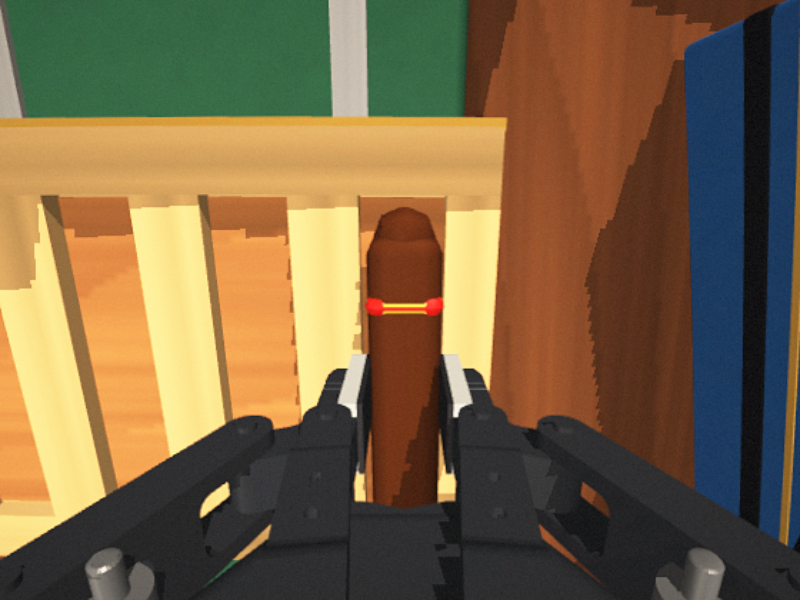

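The cigar sits centred in the far groove at (405,310), with 6.6 N on the floor. Release it and fetch B.

```bash
python3 -m handwheel '[0,0,0,0,0,0,0,0,0,0,0,0,0,0,0.03,0,0,0,0,0,0.1,0,0,0,0,0,0.2,0,0,0]' 0.45
python3 -m handwheel '[0,0,0.25,0,0,0,0,0,0.25,0,0,0,0,0,0.25,0,0,0,0,0,0.1,0,0,0,0,0,0,0,0,0]' 0.6
python3 -m handwheel '[-0.0943,-0.2389,0,0,0,-0.0644,-0.0943,-0.2389,0,0,0,-0.0644,-0.0943,-0.2389,0,0,0,-0.0644,-0.0943,-0.2389,0,0,0,-0.0644,-0.0943,-0.2389,0,0,0,-0.0644]'
python3 -m handwheel '[-0.0943,-0.2389,0,0,0,-0.0644,-0.0943,-0.2389,0,0,0,-0.0644,-0.0943,-0.2389,0,0,0,-0.0644,-0.0943,-0.2389,0,0,0,-0.0644,-0.0943,-0.2389,0,0,0,-0.0644]'
python3 -m handwheel '[-0.0943,-0.2389,0,0,0,-0.0644,-0.0943,-0.2389,0,0,0,-0.0644,-0.0943,-0.2389,0,0,0,-0.0644,-0.0943,-0.2389,0,0,0,-0.0644,0,0,0,0,0,0]'
python3 - <<'E'
from h import *
import pickle
st();c,p,d=snap("wrist");np.savez("w4",p=p,d=d);pickle.dump(c,open("w4.pkl","wb"))
c2,q,d2=snap("top")
cv2.imwrite("pics/w4.png",np.vstack([cv2.resize(p,(400,300)),cv2.resize(q,(400,300))]))
E
```

```text
time: 7.25
eef_pos: [0.6404, 0.1155, 0.1059]
tcp_rot: [0.724, 0.689, -0.003, -0.003]
contact_force: [0.9, -0.0, 0.4]
opening: 0.451
finger_force: 0.0
time: 7.67
eef_pos: [0.6463, 0.1158, 0.2454]
tcp_rot: [0.724, 0.69, 0.005, 0.004]
contact_force: [1.5, 0.3, 1.2]
opening: 0.602
finger_force: 0.0
time: 8.08
eef_pos: [0.571, -0.0646, 0.2358]
tcp_rot: [0.875, 0.484, -0.001, -0.001]
contact_force: [1.3, 0.4, -0.1]
opening: 0.599
finger_force: 0.0
time: 8.5
eef_pos: [0.5003, -0.2438, 0.2359]
tcp_rot: [0.968, 0.25, -0.0, -0.001]
contact_force: [0.8, -0.5, 0.8]
opening: 0.597
finger_force: 0.0
time: 8.92
eef_pos: [0.4423, -0.3912, 0.236]
tcp_rot: [0.999, 0.048, -0.001, 0.001]
contact_force: [0.5, -0.4, -0.1]
opening: 0.601
finger_force: 0.0
t 8.9 pos [ 0.4423 -0.3912  0.236 ] yaw -84.5 [-0.002 -0.002 -1.   ] q [-0.89  0.11  1.8  -0.    1.22  0.58] F [ 0.5 -0.4 -0.1] op 0.601 ff 0.0
```

View pics/w4.png

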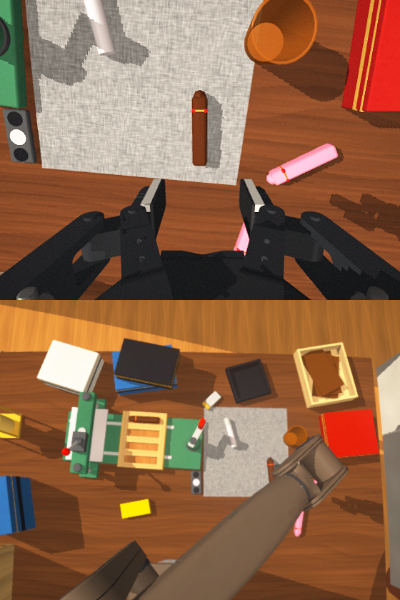

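Cigar A is seated in the far groove. B is undisturbed, running (200,91) to (200,165) in the upper half of the picture, and lines up with the fingers.

Run:
```python
from h import *
import pickle
c=pickle.load(open("w4.pkl","rb"));w=world(c,np.array([(200,91),(200,165)])*1.4,.015);v=w[0]-w[1];print(w.mean(0),np.linalg.norm(v),np.degrees(np.arctan2(v[1],v[0])))
p=np.load("w4.npz")["p"];hsv=cv2.cvtColor(p,cv2.COLOR_BGR2HSV);m=((hsv[:,:,1]>110)).astype(np.uint8);b=np.zeros_like(m);b[115:240,255:305]=1;m&=b
v,u=np.nonzero(m);w=world(c,np.c_[u,v],.018)[:,:2];print(cv2.minAreaRect((w*1000).astype(np.float32)))
st()
```

```text
[ 0.44525216 -0.38742763  0.015     ] 0.11820889410716123 5.385792062062462
((446.45037841796875, -386.31268310546875), (118.62433624267578, 24.019683837890625), 5.524261951446533)
t 9.0 pos [ 0.4441 -0.3868  0.2357] yaw -84.1 [-0.001  0.002 -1.   ] q [-0.89  0.11  1.81  0.    1.23  0.58] F [1.1 1.3 0.2] op 0.603 ff 0.0
```

```bash
python3 -m handwheel '[0.01,0,-0.25,0,0,0,0,0,-0.25,0,0,0,0,0,-0.25,0,0,0,0,0,-0.25,0,0,0,0,0,-0.2,0,0,0]'
python3 -m handwheel '[0,0,-0.1,0,0,0,0,0,-0.075,0,0,0,0,0,0,0,0,0,0,0,0,0,0,0]'
python3 -m handwheel '[0,0,0,0,0,0,0,0,0,0,0,0,0,0,0,0,0,0,0,0,0,0,0,0,0,0,0,0,0,0]' 0 40
python3 -m handwheel '[0,0,0.125,0,0,0,0,0,0.25,0,0,0,0,0,0.25,0,0,0,0,0,0.25,0,0,0,0,0,0.25,0,0,0]'
python3 -m handwheel '[0,0,0.25,0,0,0,0.0447,0.2412,0,0,0,0.0645,0.0447,0.2412,0,0,0,0.0645,0.0447,0.2412,0,0,0,0.0645,0.0447,0.2412,0,0,0,0.0645]'
python3 -m handwheel '[0.0447,0.2412,0,0,0,0.0645,0.0447,0.2412,0,0,0,0.0645,0.0447,0.2412,0,0,0,0.0645,0.0447,0.2412,0,0,0,0.0645,0.0447,0.2412,0,0,0,0.0645]'
python3 -m handwheel '[0.0447,0.2412,0,0,0,0.0645,0.0447,0.2412,0,0,0,0.0645,0.0447,0.2412,0,0,0,0.0645,0.0447,0.2412,0,0,0,0.0645,0.0447,0.2412,0,0,0,0.0645]'
python3 -m handwheel '[0,0,0,0,0,0,0,0,0,0,0,0,0,0,0,0,0,0]'
python3 - <<'E'
from h import *
import pickle
st();c,p,d=snap("wrist");np.savez("w5",p=p,d=d);pickle.dump(c,open("w5.pkl","wb"))
cv2.imwrite("pics/w5.png",cv2.resize(p,(800,600)))
E
```

```text
time: 9.43
eef_pos: [0.4464, -0.3829, 0.0535]
tcp_rot: [0.999, 0.054, -0.001, -0.002]
contact_force: [0.1, 0.5, -0.4]
opening: 0.601
finger_force: 0.0
time: 9.77
eef_pos: [0.4473, -0.3852, 0.0306]
tcp_rot: [0.999, 0.053, -0.0, -0.0]
contact_force: [0.7, -0.0, -0.1]
opening: 0.603
finger_force: 0.0
time: 10.18
eef_pos: [0.4479, -0.3873, 0.0328]
tcp_rot: [0.999, 0.053, 0.001, 0.002]
contact_force: [-0.7, 1.3, 6.1]
opening: 0.265
finger_force: 41.4
time: 10.6
eef_pos: [0.4463, -0.3856, 0.2009]
tcp_rot: [0.999, 0.053, -0.0, -0.0]
contact_force: [0.8, -0.5, -0.4]
opening: 0.264
finger_force: 40.6
time: 11.02
eef_pos: [0.4733, -0.2399, 0.2371]
tcp_rot: [0.967, 0.254, 0.0, 0.0]
contact_force: [0.2, 0.2, -0.4]
opening: 0.27
finger_force: 40.7
time: 11.43
eef_pos: [0.5068, -0.0586, 0.2369]
tcp_rot: [0.872, 0.489, 0.0, 0.0]
contact_force: [1.2, -0.3, 0.1]
opening: 0.266
finger_force: 40.7
time: 11.85
eef_pos: [0.5404, 0.1223, 0.2369]
tcp_rot: [0.722, 0.692, 0.0, 0.0]
contact_force: [1.1, -0.3, 0.1]
opening: 0.264
finger_force: 40.7
time: 12.1
eef_pos: [0.5404, 0.1203, 0.2366]
tcp_rot: [0.724, 0.69, -0.0, -0.0]
contact_force: [0.2, -0.4, 0.0]
opening: 0.265
finger_force: 40.6
t 12.1 pos [0.5404 0.1203 0.2366] yaw -2.7 [-0.001 -0.001 -1.   ] q [ 0.04  0.03  1.89 -0.    1.22  0.08] F [ 0.2 -0.4  0. ] op 0.265 ff 40.6
```

View pics/w5.png

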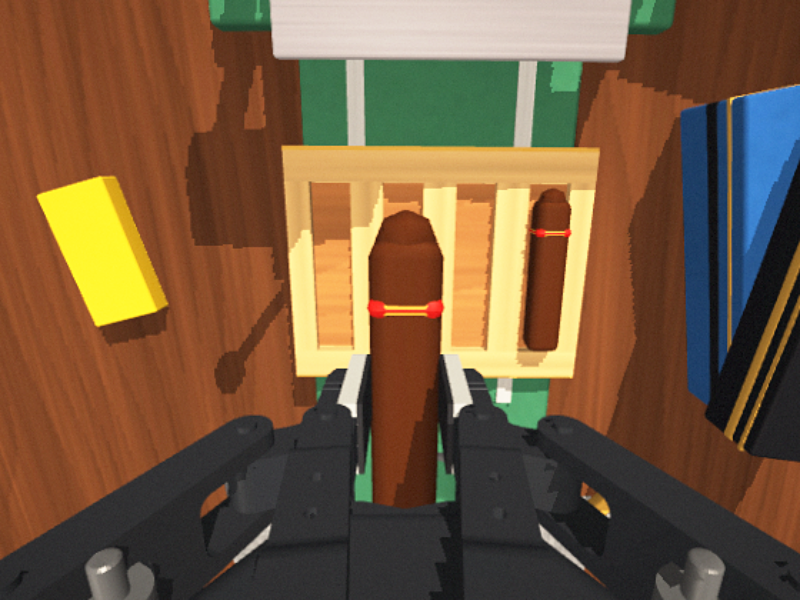

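A lies fully in the far groove. B hangs straight above groove 2, with its tip at (405,211). Lower it.

```bash
python3 -m handwheel '[-0.005,0.007,-0.25,0,0,0,0,0,-0.25,0,0,0,0,0,-0.25,0,0,0,0,0,-0.2,0,0,0,0,0,-0.1,0,0,0]'
python3 -m handwheel '[0,0,-0.03,0,0,0,0,0,-0.03,0,0,0,0,0,0,0,0,0,0,0,0,0,0,0,0,0,0,0,0,0]'
python3 -m handwheel '[0,0,-0.015,0,0,0,0,0,-0.015,0,0,0,0,0,0,0,0,0,0,0,0,0,0,0]'
python3 -m handwheel '[0,0,-0.015,0,0,0,0,0,-0.01,0,0,0,0,0,0,0,0,0,0,0,0,0,0,0]'
python3 - <<'E'
from h import *
import pickle
st();c,p,d=snap("wrist");np.savez("w6",p=p,d=d);pickle.dump(c,open("w6.pkl","wb"))
cv2.imwrite("pics/w6.png",cv2.resize(p,(560,420)))
E
```

```text
time: 12.57
eef_pos: [0.5368, 0.1196, 0.0747]
tcp_rot: [0.725, 0.689, -0.003, -0.002]
contact_force: [-1.4, 0.4, -0.6]
opening: 0.263
finger_force: 40.7
time: 12.98
eef_pos: [0.5413, 0.1214, 0.0722]
tcp_rot: [0.724, 0.69, 0.001, 0.001]
contact_force: [-0.5, 0.3, 0.3]
opening: 0.267
finger_force: 40.7
time: 13.32
eef_pos: [0.5417, 0.1216, 0.0705]
tcp_rot: [0.723, 0.691, 0.001, 0.001]
contact_force: [-7.7, -1.6, 17.6]
opening: 0.267
finger_force: 42.7
time: 13.65
eef_pos: [0.5419, 0.1216, 0.0703]
tcp_rot: [0.723, 0.691, -0.0, 0.001]
contact_force: [-16.5, -2.7, 36.3]
opening: 0.269
finger_force: 44.8
t 13.7 pos [0.5419 0.1216 0.0703] yaw -2.6 [ 0.    -0.001 -1.   ] q [ 0.04  0.25  1.99 -0.    0.91  0.09] F [-16.5  -2.7  36.3] op 0.269 ff 44.8
```

View pics/w6.png

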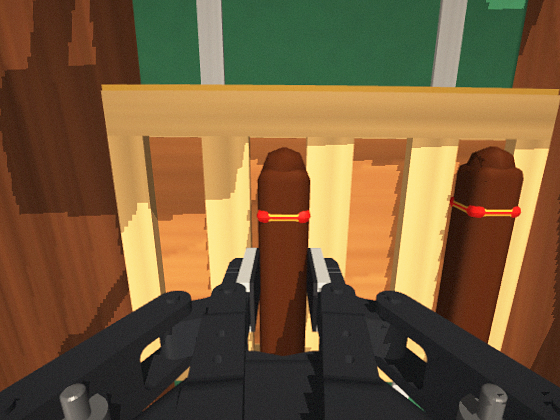

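The cigar has caught on the rail to its right (edge at 308 px). Lift a little, shift about 2.5 mm in -x and lower again.

```bash
python3 -m handwheel '[0,0,0.03,0,0,0,-0.015,0,0.01,0,0,0,0,0,0,0,0,0,0,0,0,0,0,0]'
python3 -m handwheel '[0,0,-0.03,0,0,0,0,0,-0.02,0,0,0,0,0,0,0,0,0,0,0,0,0,0,0]'
python3 -m handwheel '[0,0,-0.01,0,0,0,0,0,-0.01,0,0,0,0,0,0,0,0,0,0,0,0,0,0,0]'
```

```text
time: 14.03
eef_pos: [0.5373, 0.1216, 0.0678]
tcp_rot: [0.723, 0.69, -0.0, -0.0]
contact_force: [0.3, -0.0, -0.9]
opening: 0.266
finger_force: 40.6
time: 14.37
eef_pos: [0.5379, 0.1216, 0.0628]
tcp_rot: [0.723, 0.69, -0.001, -0.001]
contact_force: [-7.8, -1.2, 16.7]
opening: 0.263
finger_force: 42.7
time: 14.7
eef_pos: [0.5381, 0.1216, 0.0627]
tcp_rot: [0.723, 0.691, -0.002, -0.001]
contact_force: [-15.8, -1.7, 33.8]
opening: 0.267
finger_force: 44.5
```

```bash
python3 -m handwheel '[0,0,0.015,0,0,0,0,0,0,0,0,0]'
python3 -m handwheel '[0,0,0,0,0,0,0,0,0,0,0,0,0,0,0.03,0,0,0,0,0,0.1,0,0,0,0,0,0.2,0,0,0]' 0.42
python3 -m handwheel '[0,0,0.25,0,0,0,0,0,0.25,0,0,0,0,0,0.25,0,0,0,0,0,0.1,0,0,0,0,0,0,0,0,0]'
python3 - <<'E'
from h import *
import pickle
st();c,p,d=snap("wrist");c2,q,d2=snap("top");np.savez("w7",p=p,d=d,q=q)
cv2.imwrite("pics/w7.png",np.hstack([cv2.resize(p,(400,300)),cv2.resize(q[130:250,120:280],(400,300))]))
E
```

```text
time: 14.87
eef_pos: [0.5379, 0.1216, 0.0627]
tcp_rot: [0.723, 0.69, -0.001, -0.001]
contact_force: [-9.4, -0.8, 20.1]
opening: 0.268
finger_force: 43.1
time: 15.28
eef_pos: [0.5342, 0.1213, 0.105]
tcp_rot: [0.724, 0.69, -0.004, -0.003]
contact_force: [0.6, -0.8, -0.5]
opening: 0.418
finger_force: 0.0
time: 15.7
eef_pos: [0.5403, 0.1217, 0.2422]
tcp_rot: [0.723, 0.69, 0.004, 0.003]
contact_force: [-0.2, -0.3, -0.1]
opening: 0.421
finger_force: 0.0
t 15.7 pos [0.5403 0.1217 0.2422] yaw -2.7 [ 0.01  0.   -1.  ] q [0.04 0.02 1.89 0.   1.22 0.09] F [-0.2 -0.3 -0.1] op 0.421 ff 0.0
```

View pics/w7.png

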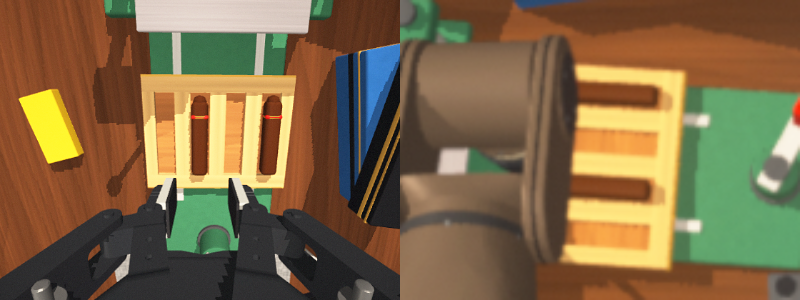

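Both cigars lie flat in grooves 2 and 4. For the crank I will push the handle round with shut fingers, since it turns easily. The hub is at (0.555,-0.078) and the push radius is about 70 mm.

```bash
python3 -m handwheel '[0.116,-0.258,0,0,0,0,0.116,-0.258,0,0,0,0,0.116,-0.258,0,0,0,0,0.116,-0.258,0,0,0,0,0.116,-0.258,0,0,0,0]' 0 40
python3 -m handwheel '[0,0,0,0,0,0,0,0,0,0,0,0,0,0,0,0,0,0,0,0,0,0,0,0]'
python3 - <<'E'
from h import *
import pickle
st();c,p,d=snap("wrist");pickle.dump(c,open("w8.pkl","wb"));np.savez("w8",p=p,d=d)
cv2.imwrite("pics/w8.png",cv2.resize(p,(560,420)))
E
```

```text
time: 16.22
eef_pos: [0.6222, -0.0698, 0.2329]
tcp_rot: [0.723, 0.69, -0.002, -0.003]
contact_force: [0.6, 1.5, -0.8]
opening: 0.002
finger_force: 0.0
time: 16.55
eef_pos: [0.622, -0.0671, 0.2349]
tcp_rot: [0.723, 0.691, -0.001, -0.002]
contact_force: [-1.2, 0.0, 0.4]
opening: -0.001
finger_force: 0.0
t 16.6 pos [ 0.622  -0.0671  0.2349] yaw -2.6 [-0.003  0.001 -1.   ] q [-0.27  0.19  1.72  0.    1.24 -0.22] F [-1.2  0.   0.4] op -0.001 ff 0.0
```

View pics/w8.png

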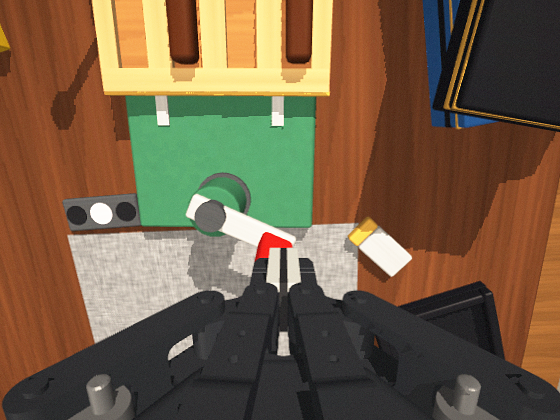

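Run:
```python
from h import *
import pickle
c=pickle.load(open("w8.pkl","rb"));print(pix(c,[(.6125,-.108,.147),(.555,-.078,.0876),(.622,-.067,.216),(.622,-.067,.12),(.6247,-.072,.147)]))
d=np.load("w8.npz")["d"];print(world(c,[(210,215),(275,240),(270,240),(285,238)],d=d))
```

```text
[[273.40903566 274.19456881]
 [211.03886626 216.28808324]
 [283.37109821 264.81672087]
 [283.58165737 211.52200455]
 [287.58982296 228.46972659]]
[[ 0.55514522 -0.07566056  0.09126339]
 [ 0.61299416 -0.09797813  0.10234858]
 [ 0.60891574 -0.09577968  0.10747103]
 [ 0.62168723 -0.10262503  0.08643931]]
```

```bash
python3 -m handwheel '[0.018,-0.033,-0.2,0,0,0,0,0,-0.2,0,0,0,0,0,-0.2,0,0,0,0,0,-0.1,0,0,0,0,0,0,0,0,0]' 0 40
python3 -m handwheel '[-0.0141,-0.1615,0,0,0,0,-0.0685,-0.1469,0,0,0,0,-0.1146,-0.1146,0,0,0,0,0,0,0,0,0,0,0,0,0,0,0,0]'
python3 - <<'E'
from h import *
st();c2,q,d2=snap("top");st();cv2.imwrite("pics/t9.png",cv2.resize(q[120:260,100:300],(560,392)))
E
```

```text
time: 17.02
eef_pos: [0.6223, -0.071, 0.1265]
tcp_rot: [0.723, 0.691, -0.002, -0.004]
contact_force: [-0.5, 0.1, -0.9]
opening: 0.003
finger_force: 0.0
time: 17.43
eef_pos: [0.5966, -0.1368, 0.1335]
tcp_rot: [0.724, 0.69, 0.001, 0.001]
contact_force: [0.7, -0.9, 0.6]
opening: -0.002
finger_force: 0.0
t 17.4 pos [ 0.5966 -0.1368  0.1335] yaw -2.7 [ 0.002 -0.001 -1.   ] q [-0.39  0.27  1.83  0.    1.05 -0.34] F [ 0.7 -0.9  0.6] op -0.002 ff 0.0
t 17.5 pos [ 0.597  -0.1363  0.1334] yaw -2.7 [ 0.002 -0.001 -1.   ] q [-0.39  0.27  1.82  0.    1.05 -0.34] F [ 0.3 -0.4  0. ] op 0.003 ff 0.0
```

View pics/t9.png

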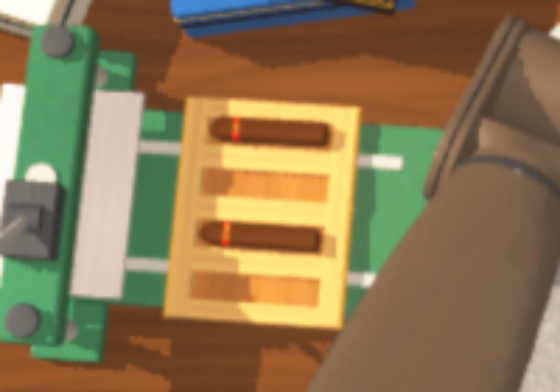

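The tray has moved with the push, and the cigars (bands at about (236,128) and (226,233)) stay in their grooves. Carry on round.

```bash
python3 -m handwheel '[-0.1469,-0.0685,0,0,0,0,-0.1615,-0.0141,0,0,0,0,-0.1566,0.042,0,0,0,0,-0.1328,0.093,0,0,0,0,-0.093,0.1328,0,0,0,0]'
python3 -m handwheel '[-0.042,0.1566,0,0,0,0,0.0141,0.1615,0,0,0,0,0.0685,0.1469,0,0,0,0,0.1146,0.1146,0,0,0,0,0.1469,0.0685,0,0,0,0]'
python3 -m handwheel '[0.1615,0.0141,0,0,0,0,0.1566,-0.042,0,0,0,0,0.1328,-0.093,0,0,0,0,0.093,-0.1328,0,0,0,0,0.042,-0.1566,0,0,0,0]'
python3 - <<'E'
from h import *
st();c2,q,d2=snap("top");st();cv2.imwrite("pics/t10.png",cv2.resize(q[120:260,100:300],(560,392)))
E
```

```text
time: 17.9
eef_pos: [0.4938, -0.1094, 0.1335]
tcp_rot: [0.724, 0.69, 0.001, 0.003]
contact_force: [3.1, -1.5, -0.8]
opening: -0.001
finger_force: 1.2
time: 18.32
eef_pos: [0.5374, -0.0094, 0.1325]
tcp_rot: [0.722, 0.692, -0.001, -0.0]
contact_force: [-5.8, -4.4, 1.0]
opening: 0.002
finger_force: 2.1
time: 18.73
eef_pos: [0.6271, -0.0707, 0.1318]
tcp_rot: [0.722, 0.692, 0.0, -0.001]
contact_force: [-2.5, 3.1, 0.5]
opening: 0.001
finger_force: 1.6
t 18.7 pos [ 0.6271 -0.0707  0.1318] yaw -2.5 [-0.002  0.003 -1.   ] q [-0.27  0.31  1.78  0.    1.06 -0.23] F [-2.5  3.1  0.5] op 0.001 ff 1.6
t 18.8 pos [ 0.6282 -0.0758  0.1324] yaw -2.7 [ 0.002 -0.002 -1.   ] q [-0.28  0.31  1.77 -0.    1.05 -0.23] F [ 0.8 -2.5  0.5] op -0.003 ff 0.0
```

View pics/t10.png

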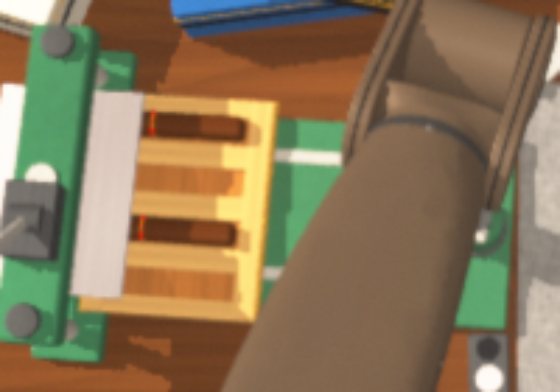

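```bash
python3 -m handwheel '[-0.0141,-0.1615,0,0,0,0,-0.0685,-0.1469,0,0,0,0,-0.1146,-0.1146,0,0,0,0,-0.1469,-0.0685,0,0,0,0,-0.1615,-0.0141,0,0,0,0]'
python3 -m handwheel '[-0.1566,0.042,0,0,0,0,-0.1328,0.093,0,0,0,0,-0.093,0.1328,0,0,0,0,-0.042,0.1566,0,0,0,0,0.0141,0.1615,0,0,0,0]'
python3 -m handwheel '[0.0685,0.1469,0,0,0,0,0.1146,0.1146,0,0,0,0,0.1469,0.0685,0,0,0,0,0.1615,0.0141,0,0,0,0,0.1566,-0.042,0,0,0,0]'
python3 -m handwheel '[0.0664,-0.0465,0,0,0,0,0.0664,-0.0465,0,0,0,0,0,0,0,0,0,0,0,0,0,0,0,0]'
python3 - <<'E'
from h import *
st();c,q,d=snap("top");np.savez("t11",q=q,d=d);cv2.imwrite("pics/t11.png",cv2.resize(q[120:260,80:300],(616,392)))
E
```

```text
time: 19.2
eef_pos: [0.5517, -0.1494, 0.1333]
tcp_rot: [0.724, 0.69, 0.002, 0.002]
contact_force: [3.0, 1.0, -0.2]
opening: -0.003
finger_force: 1.3
time: 19.62
eef_pos: [0.4886, -0.061, 0.1334]
tcp_rot: [0.723, 0.69, 0.0, 0.003]
contact_force: [1.0, -6.4, 0.2]
opening: -0.003
finger_force: 2.4
time: 20.03
eef_pos: [0.5853, -0.0127, 0.1318]
tcp_rot: [0.722, 0.692, -0.001, -0.001]
contact_force: [-2.5, -0.3, 1.3]
opening: -0.005
finger_force: 1.0
time: 20.37
eef_pos: [0.606, -0.029, 0.1323]
tcp_rot: [0.723, 0.691, 0.0, 0.0]
contact_force: [0.3, -0.4, 0.3]
opening: -0.001
finger_force: 0.0
t 20.4 pos [ 0.606  -0.029   0.1323] yaw -2.6 [ 0.001 -0.    -1.   ] q [-0.22  0.26  1.84  0.    1.04 -0.17] F [ 0.3 -0.4  0.3] op -0.001 ff 0.0
```

View pics/t11.png

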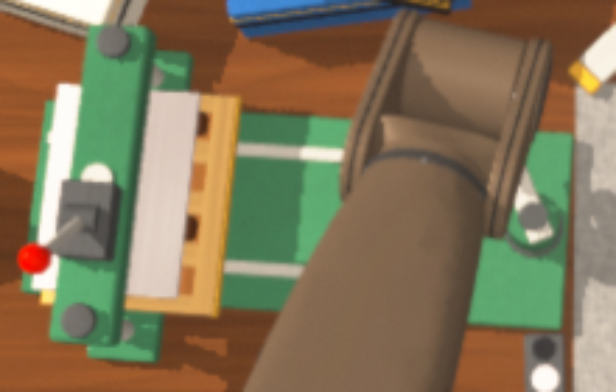

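The tray is nearly home. The last part goes in small pushes until the stop is felt.

```bash
python3 -m handwheel '[0.0265,-0.0315,0,0,0,0,0.0235,-0.0336,0,0,0,0,0.0205,-0.0355,0,0,0,0,0,0,0,0,0,0]'
python3 -m handwheel '[0.0173,-0.0372,0,0,0,0,0,0,0,0,0,0,0,0,0,0,0,0]'
python3 -m handwheel '[0.01,-0.025,0,0,0,0,0,0,0,0,0,0,0,0,0,0,0,0]'
```

```text
time: 20.75
eef_pos: [0.6168, -0.0462, 0.1321]
tcp_rot: [0.724, 0.69, 0.0, 0.001]
contact_force: [0.3, 0.5, 0.2]
opening: -0.001
finger_force: 0.0
time: 21.0
eef_pos: [0.6192, -0.0513, 0.1321]
tcp_rot: [0.724, 0.69, 0.0, 0.001]
contact_force: [0.1, 0.7, -0.1]
opening: 0.001
finger_force: 0.0
time: 21.25
eef_pos: [0.6204, -0.0547, 0.1319]
tcp_rot: [0.724, 0.69, 0.0, 0.0]
contact_force: [-0.4, 0.2, 0.4]
opening: 0.001
finger_force: 0.0
```

```bash
for i in 1; do python3 -m handwheel '[0.007,-0.025,0,0,0,0,0,0,0,0,0,0,0,0,0,0,0,0]'; python3 -m handwheel '[0.004,-0.018,0,0,0,0,0,0,0,0,0,0,0,0,0,0,0,0]'; done
```

```text
time: 21.5
eef_pos: [0.6214, -0.0585, 0.1318]
tcp_rot: [0.724, 0.69, -0.0, 0.0]
contact_force: [0.1, -0.3, 0.0]
opening: -0.003
finger_force: 0.0
time: 21.75
eef_pos: [0.622, -0.0611, 0.1318]
tcp_rot: [0.724, 0.69, -0.0, 0.0]
contact_force: [-0.7, 0.3, -0.4]
opening: -0.004
finger_force: 0.0
```

```bash
python3 -m handwheel '[0.001,-0.015,0,0,0,0,0,0,0,0,0,0,0,0,0,0,0,0]'; python3 -m handwheel '[0,-0.012,0,0,0,0,0,0,0,0,0,0,0,0,0,0,0,0]'
```

```text
time: 22.0
eef_pos: [0.622, -0.0617, 0.1319]
tcp_rot: [0.724, 0.69, 0.001, -0.001]
contact_force: [-0.6, 4.9, 0.5]
opening: 0.005
finger_force: 2.4
time: 22.25
eef_pos: [0.622, -0.0617, 0.1319]
tcp_rot: [0.724, 0.69, 0.002, -0.002]
contact_force: [0.9, 9.3, 0.7]
opening: 0.0
finger_force: 4.8
```

The stop is felt (9 N, no further motion). Back off, lift and locate the lever knob.

```bash
python3 -m handwheel '[0,0.05,0,0,0,0,0,0.03,0.1,0,0,0,0,0,0.25,0,0,0,0,0,0.25,0,0,0,0,0,0.25,0,0,0]'; python3 -m handwheel '[-0.1,0,0.25,0,0,0,-0.26,0,0,0,0,0,-0.26,0,0,0,0,0,-0.26,0,0,0,0,0,0,0,0,0]'
python3 - <<'E'
from h import *
st()
for n in("top","scene"):
    c,p,d=snap(n);h=cv2.cvtColor(p,cv2.COLOR_BGR2HSV);m=((h[:,:,1]>200)&(h[:,:,2]>120)&((h[:,:,0]<6)|(h[:,:,0]>174)))
    k,l,s,ce=cv2.connectedComponentsWithStats(m.astype(np.uint8))
    for i in range(1,k):
        if s[i,4]>8 and (s[i,0]<350):print(n,s[i],ce[i],world(c,ce[i],.240),world(c,ce[i],d=d))
    if n=="top":cv2.imwrite("pics/t12.png",cv2.resize(p[120:260,80:300],(616,392)))
E
```

```text
time: 22.67
eef_pos: [0.6216, -0.053, 0.2602]
tcp_rot: [0.723, 0.69, -0.001, -0.0]
contact_force: [1.1, -0.2, -0.4]
opening: -0.002
finger_force: 0.0
t 22.7 pos [ 0.6216 -0.053   0.2602] yaw -2.7 [-0.001 -0.001 -1.   ] q [-0.25  0.17  1.7  -0.    1.28 -0.2 ] F [ 1.1 -0.2 -0.4] op -0.002 ff 0.0
top [ 86 207  11  10  89] [ 91.11235955 211.78651685] [[0.4887158  0.32913783 0.24      ]] [[0.48700199 0.32321772 0.25347516]]
scene [306 228   9  17 114] [309.56140351 236.26315789] [[ 0.67257119 -0.1276053   0.24      ]] [[ 0.62868157 -0.08784683  0.14005618]]
scene [  74  313   95   94 4703] [120.57112481 359.10291303] [[ 0.68197349 -0.68433012  0.24      ]] [[ 0.60456216 -0.69956113  0.06038817]]
scene [113 365  60  46 179] [142.97765363 387.3575419 ] [[ 0.76986203 -0.67223893  0.24      ]] [[ 0.68979651 -0.68900963  0.01433903]]schema error: expected a multiple of 6 numbers
```

View pics/t12.png

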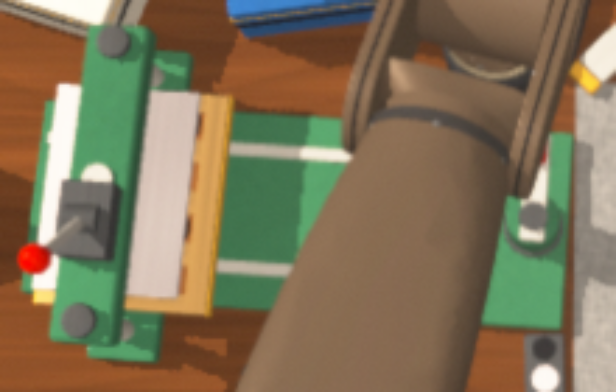

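The crank arm points straight away from the robot and the tray is under the head. The knob is at about (0.488,0.325,0.24). The previous call was refused for a mistyped row. I now go round to the robot's side of the knob.

```bash
python3 -m handwheel '[0,0,0.167,0,0,0,0,0,0.167,0,0,0,-0.122,0.229,0,0,0,0,-0.122,0.229,0,0,0,0,-0.122,0.229,0,0,0,0]' 0 40
python3 -m handwheel '[-0.122,0.229,0,0,0,0,-0.122,0.229,0,0,0,0,-0.122,0.229,0,0,0,0,-0.122,0.229,0,0,0,0,-0.122,0.229,0,0,0,0]'
python3 -m handwheel '[-0.122,0.229,0,0,0,0,-0.122,0.229,0,0,0,0,-0.122,0.229,0,0,0,0,0,0,0,0,0,0,0,0,0,0,0,0]'
python3 -m handwheel '[0,0,-0.2165,0,0,0,0,0,-0.2165,0,0,0,0,0,0,0,0,0,0,0,0,0,0,0]'
python3 -m handwheel '[0.1,-0.005,0,0,0,0,0.1,-0.005,0,0,0,0,0.1,-0.005,0,0,0,0,0,0,0,0,0,0]'
```

```text
time: 23.18
eef_pos: [0.5668, 0.0503, 0.3097]
tcp_rot: [0.724, 0.69, 0.0, 0.001]
contact_force: [0.1, 0.5, 0.0]
opening: 0.004
finger_force: 0.0
time: 23.6
eef_pos: [0.4746, 0.223, 0.3092]
tcp_rot: [0.724, 0.69, 0.0, 0.001]
contact_force: [0.9, -0.5, 0.2]
opening: -0.003
finger_force: 0.0
time: 24.02
eef_pos: [0.4197, 0.3262, 0.3091]
tcp_rot: [0.722, 0.692, -0.0, 0.001]
contact_force: [-0.0, -1.4, 0.4]
opening: 0.002
finger_force: 0.0
time: 24.35
eef_pos: [0.4204, 0.3233, 0.2425]
tcp_rot: [0.724, 0.69, -0.002, -0.0]
contact_force: [0.3, 0.4, -0.7]
opening: -0.001
finger_force: 0.0
time: 24.68
eef_pos: [0.4694, 0.3221, 0.2477]
tcp_rot: [0.724, 0.689, 0.003, 0.001]
contact_force: [-1.4, -0.7, -0.1]
opening: 0.002
finger_force: 0.0
```

```bash
python3 -m handwheel '[0.1,-0.005,0,0,0,0,0.1,-0.005,0,0,0,0,0.1,-0.005,0,0,0,0,0.1,-0.005,0,0,0,0,0.1,-0.005,0,0,0,0]'
python3 -m handwheel '[0.05,0,0,0,0,0,0.03,0,0,0,0,0,0,0,0,0,0,0]'
python3 -m handwheel '[0.03,0,0,0,0,0,0,0,0,0,0,0,0,0,0,0,0,0]'
python3 - <<'E'
from h import *
st();c,p,d=snap("top");cv2.imwrite("pics/t13.png",cv2.resize(p[120:260,80:300],(616,392)))
E
```

```text
time: 25.1
eef_pos: [0.5416, 0.3187, 0.2465]
tcp_rot: [0.724, 0.69, 0.001, 0.0]
contact_force: [0.0, 0.0, -1.0]
opening: -0.001
finger_force: 0.5
time: 25.35
eef_pos: [0.5535, 0.3187, 0.2453]
tcp_rot: [0.724, 0.69, 0.001, 0.0]
contact_force: [-1.1, 0.5, -0.3]
opening: 0.002
finger_force: 0.0
time: 25.6
eef_pos: [0.5568, 0.3191, 0.2449]
tcp_rot: [0.723, 0.69, -0.0, -0.0]
contact_force: [-2.5, -0.1, 1.7]
opening: -0.001
finger_force: 0.9
t 25.6 pos [0.5568 0.3191 0.2449] yaw -2.7 [-0. -0. -1.] q [0.36 0.22 1.67 0.   1.25 0.41] F [-2.5 -0.1  1.7] op -0.001 ff 0.9
```

View pics/t13.png

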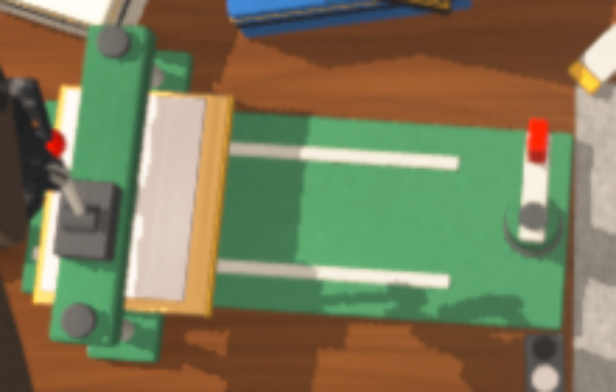

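The lever leans to the far side, with the knob at (57,143). A few more small pushes take it to its stop.

```bash
python3 -m handwheel '[0.02,0,0,0,0,0,0,0,0,0,0,0,0,0,0,0,0,0]'; python3 -m handwheel '[0.015,0,0,0,0,0,0,0,0,0,0,0,0,0,0,0,0,0]'; python3 -m handwheel '[0.01,0,0,0,0,0,0,0,0,0,0,0,0,0,0,0,0,0]'
```

```text
time: 25.9
eef_pos: [0.5573, 0.3191, 0.2448]
tcp_rot: [0.723, 0.691, -0.003, -0.002]
contact_force: [-10.1, -1.5, 5.2]
opening: -0.003
finger_force: 5.2
time: 26.15
eef_pos: [0.5576, 0.3192, 0.2448]
tcp_rot: [0.723, 0.691, -0.006, -0.004]
contact_force: [-15.5, -2.0, 7.4]
opening: -0.002
finger_force: 8.1
time: 26.4
eef_pos: [0.5579, 0.3192, 0.2448]
tcp_rot: [0.723, 0.691, -0.007, -0.005]
contact_force: [-20.0, -2.9, 9.9]
opening: -0.003
finger_force: 10.1
```

The lever is at its stop. Retreat along -x and up, then check.

```bash
python3 -m handwheel '[-0.1,0,0,0,0,0,-0.2,0,0,0,0,0,-0.2,0,0.1,0,0,0,-0.2,0,0.15,0,0,0,-0.1,0.1,0.15,0,0,0]'
python3 -m handwheel '[0,0.2,0,0,0,0,0,0.2,0,0,0,0,0,0.2,0,0,0,0,0,0,0,0,0,0,0,0,0,0,0,0]'
python3 - <<'E'
from h import *
st();c,p,d=snap("top")
h=cv2.cvtColor(p,cv2.COLOR_BGR2HSV);m=((h[:,:,1]>200)&(h[:,:,2]>120)&((h[:,:,0]<6)|(h[:,:,0]>174)))
k,l,s,ce=cv2.connectedComponentsWithStats(m.astype(np.uint8))
for i in range(1,k):
    if s[i,4]>8 and s[i,0]<350:print(s[i],world(c,ce[i],.240),world(c,ce[i],.147))
E
```

```text
time: 26.82
eef_pos: [0.4411, 0.3325, 0.3038]
tcp_rot: [0.724, 0.69, -0.002, -0.0]
contact_force: [0.5, 0.9, -0.2]
opening: -0.001
finger_force: 0.0
time: 27.23
eef_pos: [0.4438, 0.425, 0.3042]
tcp_rot: [0.723, 0.691, 0.0, 0.0]
contact_force: [0.7, -0.1, -0.7]
opening: -0.0
finger_force: 0.0
t 27.2 pos [0.4438 0.425  0.3042] yaw -2.6 [ 0.001 -0.    -1.   ] q [ 0.6   0.12  1.67 -0.    1.35  0.64] F [ 0.7 -0.1 -0.7] op -0.000 ff 0.0
[269 162   7  15  80] [[ 0.59380402 -0.08137438  0.24      ]] [[ 0.6160964  -0.08139375  0.147     ]]
[ 92 166  11  10  80] [[0.58462117 0.32299646 0.24      ]] [[0.60599915 0.36324309 0.147     ]]
```

The knob has travelled 96 mm, its full throw, and the crank is at its stop. Hand in.

```bash
python3 -c "
from plant import ctrl
print(ctrl.sign_off())"
```

```text
the job is handed in; nothing more can be done
None
```

Job handed in: both brown cigars were seated in grooves 2 and 4, the crank was wound to its stop with the tray home under the head, then the lever was pushed fully over; no verdict came back on sign-off.

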